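# Dip the meat thermometer in the rinse bowl and hang it back

## Task

Lift the steel meat thermometer out of the black lid rest and dip its probe into the smaller, upper bowl of the glass stack, its tip at least halfway down the bowl, holding it there for about a second. Then hang it back upright in the lid rest's fork, with its round guard fully home inside the lip, and let go. Do not knock or shove the bowls, and leave everything else on the counter where it is.

Things in the scene. Friction and masses are not known exactly. Their poses are not given: they have to be found in the camera images.
- thermometer: Steel meat thermometer hanging upright, probe down, in the lid rest's fork. Origin: centre of the underside of its round guard; +z up along the handle, probe along -z. Guard: disc 40 dia, 5 thick (z 0 to 5). Handle: box 18 (x) by 28 (y), z 5 to 85, small display and red button on its -x face. Probe: round 5 dia, 100 long. Mass about 0.11 kg.
- probe_tip (a point): Tip of the thermometer's probe, 100 mm below the thermometer's origin, on its axis.
- lid_rest: Fixed black plastic lid rest; origin on the counter below the seat. Base x -45 to 105, 110 wide, 10 high; column x 33 to 47, 34 wide; fork of two tines (level top z 115) from x -37 to the column, 18 wide slot between, open to -x. A 6 high lip (top z 121, nothing higher) rings a 52 x 52 pocket for the 40 guard, with a gap at the slot. Two 60 high lid prongs at x 88.
- seat (a point): Centre of the fork's pocket, on the level top of the tines, 115 mm above the counter: where the thermometer's origin lies when it hangs home. Axes as the lid rest's: z up, slot open to -x.
- bowl_top: Small green-tinted glass bowl with a blue rim, the upper one of the stacked pair, standing on the inner floor of the lower bowl. Origin: centre of its underside; z up. 60 high, 100 outer diameter at the rim, 62 at the foot, wall 4, inner floor 5 above the origin. Loose, about 0.2 kg.
- bowl_rim (a point): Centre of the mouth of the small upper bowl, level with its rim, 60 mm above the bowl's origin (65 mm above the counter).
- bowl_low: Larger amber-tinted glass bowl under the small one. Origin: centre of its underside, on the counter; 42 high, 150 outer diameter at the rim, 90 at the foot, inner floor 5 above the origin. Loose, about 0.38 kg.
- mug: Blue ceramic mug, 82 diameter, 95 high, handle at its +y; origin centre of underside. Bystander.
- spice_jar: Glass spice jar with red cap, 48 diameter, 105 high; origin centre of underside. Bystander.
- salt_shaker: White ceramic salt shaker, 48 diameter, 88 high; origin centre of underside. Bystander.
- wooden_spoon: Wooden spoon lying on the counter in front of the robot, along its own x; origin centre of underside. Bystander.

How it is judged:
On the way:
1. the probe tip is held inside the upper bowl, at least 26 mm below its rim, by the gripper, for 0.5 s (z of probe_tip in the frame of bowl_top between 0 and 0.034 m and horizontal distance between probe_tip and bowl_rim below 0.045 m and contact force between the fingers and thermometer above 0.5 N), for 0.5 s.
At the end, for the whole second after the job is handed in: The thermometer hangs released and at rest in the fork: origin within 10 mm sideways and 3 mm in height of the seat, upright within 0.1 rad. Bowls stacked upright (0.15 rad); bowls, mug, jar, shaker and spoon within 25 mm of their starts (horizontal distance between thermometer and seat below 0.01 m and z of thermometer in the frame of seat between -0.003 and 0.003 m and angle between thermometer's own z axis and vertical below 0.1 rad and linear speed of thermometer below 0.02 m/s and angle between each of bowl_low, bowl_top's own z axis and vertical below 0.15 rad and distance of each of bowl_low, bowl_top, mug, spice_jar, salt_shaker, wooden_spoon from where it was at the start of the episode below 0.025 m); the robot touches nothing.
It fails at once if a bowl is shoved more than 25 mm (distance of any of bowl_low, bowl_top from where it was at the start of the episode above 0.025 m).
It fails at once if the thermometer or the robot knocks a bowl with more than 15 N (contact force between any of thermometer, the fingers, the arm and bowl_low above 15 N or contact force between any of thermometer, the fingers, the arm and bowl_top above 15 N).
It fails at once if the mug, spice jar, salt shaker or wooden spoon is moved more than 25 mm (distance of any of mug, spice_jar, salt_shaker, wooden_spoon from where it was at the start of the episode above 0.025 m).
It also fails if it takes over 64 s, if anything falls off the work surface, if the arm or the gripper's body presses on something with over 40 N, if the wrist force passes 120 N, or if a joint passes its speed limit or range.

## Robot

A 6-joint arm with a two-finger parallel gripper is mounted at the origin on the work surface. World frame = base frame: x ahead of the robot, y to its left, z up, the work surface at z = 0. Lengths are in m, angles in rad, forces in N, time in s.
With the tool pointing down it reaches from about 0.275 to 1 m from the base axis. Payload 8.4 kg.
Tool frame: the origin (TCP) lies midway between the tips of the shut fingers; the grasp point (between the pads) lies 19 mm behind it; z points along the fingers, y is the line along which they close (so a half turn about z gives the same grasp; the last joint's range is limited). The gripper opens to 85 mm and grips with 20 to 120 N. Pads are 22 mm wide; open, the fingers measure 114 mm over their backs; the gripper's body (76 mm by 85 mm) begins 54 mm behind the grasp point. The pads swing forward as they close: fully open they stand 13 mm farther back than shut.
Start: joints at [1.32, 0.353, 1.633, -0, 1.155, -0.002], TCP at [0.154, 0.606, 0.231] pointing down, gripper open.
Joint ranges: [-2.63, 2.63], [-0.92, 2.1], [0.06, 2.66], [-1.3, 4.44], [0, 2.69], [-3.02, 3.02]. Speed limits (rad/s): [2.22, 2.22, 2.79, 3.14, 3.14, 3.14].

## Interface

Orientations are given as a unit quaternion [w, x, y, z].
In Python, from bench import arm, eyes gives the robot as it stands. The module is installed in compiled form; this text tells all that it offers.
- The arm moves only by the tool arm_command, never from a script. Its argument "rows" is a list of rows, each a list of 3 entries, a list of its own where there are three numbers: the closure, from 0 (fully open) to 1 (shut), then the shift along the tool's x, y, z normalised to -1 to 1, where 1 is 0.05 m, then the turn, a rotation vector about the tool's x, y, z normalised to -1 to 1, where 1 is 45 degrees. A call has 1 to 20 rows; each row shifts and turns the commanded pose from where the row before left it, along the tool's axes as they then stand; what a row does not reach is not made up. A row lasts 1/8 s, in which the tool goes at most 62.5 mm and 10.7 degrees, less where a joint would pass 70% of its speed; a pose out of reach is approached as far as the arm can. A call with a number of a shift or a turn outside -1 to 1 is refused whole. A call with a gripper value outside its range is refused whole. The fingers move at their own pace and stop on an object; the grip force is fixed at half the most. Time passes only in rows, so rows that do not move let the fingers close. It gives the time, the measured TCP pose, the force, the opening and the grip force at its end, in the units of the state.
- arm.sense(): the state, without advancing time (a new reading comes with each control period).
- eyes.read_camera(name): name is "scene" or "top" or "wrist"; returns (picture, depth): 480x640x3 uint8, red, green, blue; 480x640 float32, m along the optical axis (not along the pixel's ray), 0 where there is no reading.
- eyes.camera_model(name): a dict with "fx", "fy", "cx", "cy" (pixels), "pose" (4x4, takes a point from camera to world coordinates). Camera axes: x right, y up, looking along -z (the intrinsics and any distortion apply to the point x, -y, -z); pixel columns grow to the right and rows downward; lengths in m; the calibration is good to about 2 mm. The wrist camera is an equidistant fisheye: a pixel r from the principal point sees the ray r / f radians off the axis. A picture is of the moment at which its call begins: read the wrist's pose just before it. camera_model takes no time and is no camera call; for the wrist camera it gives the pose at the moment of the call.
- arm.sign_off(): hands the job in; it is judged then, once.
The state is a dict: "t": time; "qpos": joint angles; "dq": joint speeds; "joint_torque": joint torques, N m; "eef_pos": TCP position; "ee_rot": TCP orientation; "contact_force": force on the tool from outside, world axes, zero at the start; "wrist_torque": the same for the moment, N m; "width": finger opening in m; "grip_force": force on a finger pad.
Only numpy, scipy, OpenCV 4.12 (cv2) and the standard library are available. Lean on these libraries where they do the work, as an engineer would, in place of code of your own. Each camera call takes 0.05 s, during which the arm holds its last target. There are 200 camera calls.

## Working session

There is one attempt and no reset: what is moved stays moved. The work goes in short steps, Python scripts to look and compute and a tool call to move; the robot and the scene stay as the last step left them, time stands still between calls to the robot, and variables do not carry over. Pictures are saved under pics/ and viewed, at most 10 in all, crops included, and the job is handed in when it is done.

Besides the shell and the picture viewer there is one more tool, called after "Request:" as name(argument=value, ...), one argument or row to a line, values as JSON. arm_command: Moves the arm, as the interface text tells. Scaled input: -1 to 1 covers 0.05 m each way for a shift and 45 degrees each way for a turn. Its arguments: {"type":"object","properties":{"rows":{"type":"array"}},"required":["rows"]}

```bash
mkdir -p pics; cat > h.py <<'E'
import numpy as np, cv2
from bench import arm, eyes
def grab(n):
    m=eyes.camera_model(n); p,d=eyes.read_camera(n); return p,d,m
def cloud(d,m):
    v,u=np.mgrid[:d.shape[0],:d.shape[1]]
    P=np.stack([(u-m['cx'])/m['fx']*d,-(v-m['cy'])/m['fy']*d,-d],-1)
    T=np.array(m['pose']); return P@T[:3,:3].T+T[:3,3]
E
python3 - <<'E'
from h import *
print(arm.sense())
for n in('scene','top'):
    p,d,m=grab(n); cv2.imwrite(f'pics/{n}.png',p[...,::-1]); np.savez(n,p=p,d=d,W=cloud(d,m)); print(n,{k:np.round(v,3) if k!='x' else v for k,v in m.items()})
E
```

```text
{'t': 0.0, 'qpos': array([ 1.31957080e+00,  3.53658436e-01,  1.63412598e+00,  2.17783442e-06,
        1.15520073e+00, -2.40041073e-03]), 'dq': array([ 0.00111357,  0.00161767,  0.00028527, -0.00032324,  0.00217888,
        0.00074816]), 'joint_torque': array([-9.53166455e-04, -6.05247188e+01, -3.42071378e+01,  3.01471061e-05,
        9.26936249e-03, -5.29559799e-06]), 'eef_pos': array([0.15379809, 0.60529421, 0.23055874]), 'ee_rot': array([-8.90448845e-05,  1.24092261e-01,  9.92270440e-01, -6.90532320e-04]), 'contact_force': array([ 0.50375768, -0.69005089, -0.71646317]), 'wrist_torque': array([-0.01822579, -0.02389469, -0.02015463]), 'grip_force': 0.0, 'width': 0.08499184346092105}
scene {'fx': np.float64(473.288), 'fy': np.float64(473.288), 'cx': np.float64(321.708), 'cy': np.float64(239.805), 'pose': array([[ 0.142, -0.848,  0.51 ,  1.043],
       [ 0.99 ,  0.124, -0.068, -0.072],
       [-0.006,  0.514,  0.858,  0.85 ],
       [ 0.   ,  0.   ,  0.   ,  1.   ]])}
top {'fx': np.float64(511.515), 'fy': np.float64(511.515), 'cx': np.float64(328.503), 'cy': np.float64(249.938), 'pose': array([[-0.001,  0.989, -0.149,  0.484],
       [-1.   , -0.001,  0.001, -0.002],
       [ 0.   ,  0.149,  0.989,  0.993],
       [ 0.   ,  0.   ,  0.   ,  1.   ]])}
```

View pics/scene.png

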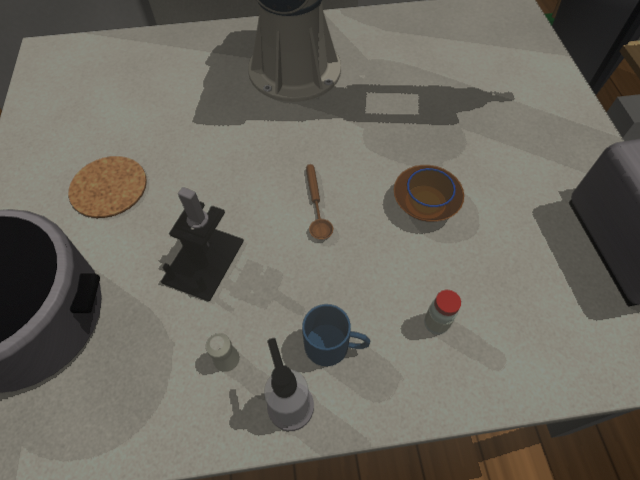

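View pics/top.png

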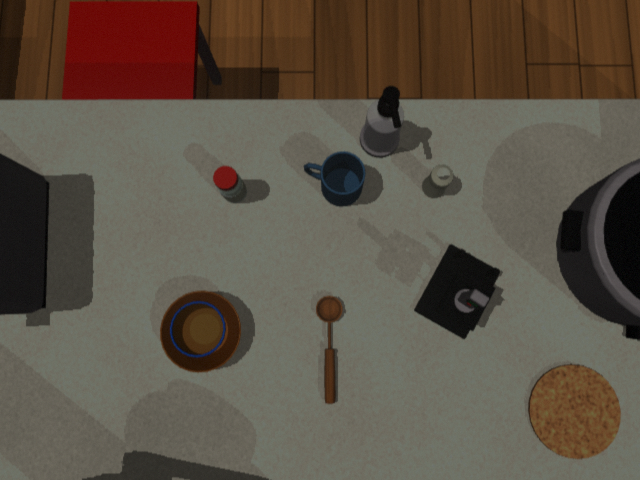

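The scene view shows the thermometer handle at about (192,205) above the black lid rest, the blue rim at (431,188) and the mug at (326,335). The top view shows the thermometer at (472,299), the lid rest around (458,291), the blue rim at (198,329) and the spoon at (330,350).

```bash
python3 - <<'E'
from h import *
for n,box,bb in(('scene',(150,170,250,305),(380,150,475,235)),('top',(405,235,510,345),(150,280,250,380))):
    z=np.load(n+'.npz'); W=z['W']; p=z['p'].astype(int)
    sub=lambda b:(W[b[1]:b[3],b[0]:b[2]].reshape(-1,3),p[b[1]:b[3],b[0]:b[2]].reshape(-1,3))
    Q,c=sub(box)
    for nm,lo,hi in(('base',.006,.014),('fork',.110,.124),('htop',.195,.206),('handle',.135,.195)):
        s=Q[(Q[:,2]>lo)&(Q[:,2]<hi)]
        if nm in('base','fork'): s=s[:]
        if len(s)<5: print(n,nm,len(s)); continue
        r=cv2.minAreaRect((s[:,:2]*1000).astype(np.float32))
        print(n,nm,len(s),s.mean(0).round(4),'rect',np.round(r[0],1),np.round(r[1],1),round(r[2],1))
        if nm in('htop','fork'): print(' corners',cv2.boxPoints(r).round(0).tolist())
    Q,c=sub(bb)
    blue=(c[:,2]>c[:,0]+25)&(c[:,2]>60); s=Q[blue]; s=s[(abs(s[:,2]-.065)<.012)]
    e=cv2.minEnclosingCircle((s[:,:2]*1000).astype(np.float32)); A=np.c_[s[:,:2],np.ones(len(s))]
    k=np.linalg.lstsq(A,(s[:,:2]**2).sum(1),rcond=None)[0]; c0=k[:2]/2
    print(n,'rim',blue.sum(),len(s),s[:,2].mean() if len(s) else 0,e,c0.round(4),np.sqrt(k[2]+c0@c0))
    for nm,b in dict(scene=dict(mug=(300,300,370,365),jar=(425,285,465,330),shaker=(200,330,235,370),spoon=(300,160,335,245)),top=dict(mug=(300,145,370,210),jar=(210,160,250,205),shaker=(420,160,460,200),spoon=(312,290,348,408)))[n].items():
        s,_=sub(b); s=s[s[:,2]>.012 if nm!='spoon' else s[:,2]>.004]; print(nm,s.min(0).round(3),s.max(0).round(3))
E
python3 - <<'E'
import cv2
a=cv2.imread('pics/scene.png')[165:305,150:260];b=cv2.imread('pics/top.png')[235:345,405:515]
f=lambda i:cv2.resize(i,(400,500),interpolation=cv2.INTER_CUBIC)
cv2.imwrite('pics/c1.png',cv2.convertScaleAbs(cv2.hconcat([f(a),cv2.resize(b,(400,500))]),alpha=1.8))
E
```

```text
scene base 2558 [ 0.5671 -0.2469  0.0102] rect [ 552.8 -250.6] [110.8 151.3] 60.1
scene fork 1128 [ 0.5434 -0.2377  0.1174] rect [ 531.4 -237.7] [70.6 86.4] 59.3
 corners [[476.0, -246.0], [550.0, -290.0], [587.0, -229.0], [512.0, -185.0]]
scene htop 152 [ 0.5301 -0.2356  0.1996] rect [ 529.3 -236.4] [27.4 17.7] 54.8
 corners [[514.0, -242.0], [529.0, -253.0], [544.0, -230.0], [530.0, -220.0]]
scene handle 351 [ 0.5357 -0.2341  0.1662] rect [ 535.4 -236.3] [30.7 16.5] 90.0
scene rim 228 228 0.06554269012854118 ((481.47021484375, 232.0850830078125), 50.30956268310547) [0.4817 0.2319] 0.04768508708504629
mug [ 0.721 -0.072  0.012] [1.043 0.044 0.85 ]
jar [ 0.728 -0.072  0.012] [1.043 0.204 0.85 ]
shaker [ 0.741 -0.234  0.012] [ 1.043 -0.072  0.85 ]
spoon [ 0.321 -0.072  0.004] [1.043 0.046 0.85 ]
top base 2434 [ 0.5583 -0.2369  0.0106] rect [ 555.8 -252.6] [195.1 201. ] 86.6
top fork 1447 [ 0.5342 -0.234   0.1179] rect [ 532.3 -237.3] [70.9 84.8] 59.9
 corners [[478.0, -247.0], [551.0, -289.0], [587.0, -228.0], [513.0, -185.0]]
top htop 216 [ 0.529  -0.2344  0.2002] rect [ 529.2 -235.3] [28.5 18.5] 56.7
 corners [[514.0, -242.0], [529.0, -252.0], [545.0, -228.0], [529.0, -218.0]]
top handle 181 [ 0.5274 -0.227   0.1672] rect [ 526.3 -228.5] [30.2 13.9] 24.5
top rim 331 320 0.0659276758632142 ((482.0533142089844, 233.064453125), 49.75056838989258) [0.4817 0.2332] 0.047619954445410374
mug [ 0.484 -0.084  0.012] [0.844 0.044 0.993]
jar [ 0.484 -0.002  0.012] [0.772 0.205 0.993]
shaker [ 0.484 -0.231  0.012] [ 0.783 -0.002  0.993]
spoon [ 0.336 -0.038  0.004] [0.555 0.03  0.993]
```

View pics/c1.png

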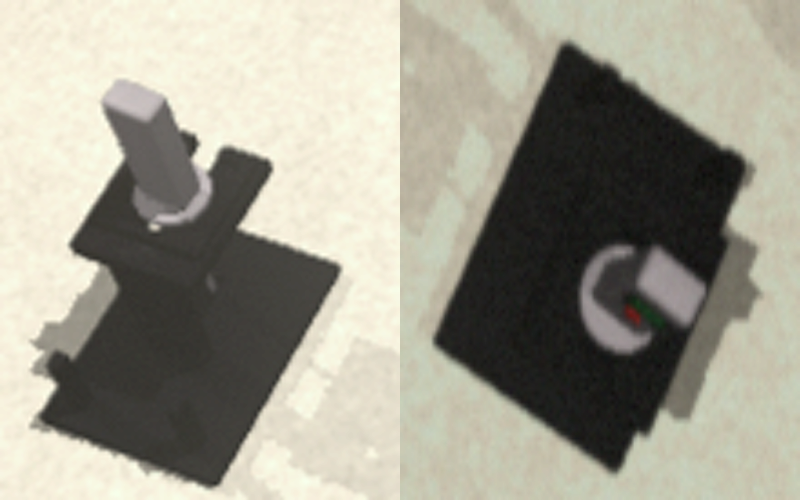

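The crops show the handle upright in the fork with its red button facing the slot. The measurements agree: the seat is near (0.527,-0.235) with lid yaw about -30.5°, the handle top is at (0.529,-0.236,0.200), and the bowl mouth is at (0.482,0.2325,0.065). I'll close along the thermometer's x, which puts tool y at a yaw of -31.5°.

Request:
arm_command(
  rows=[
    [0,[0,0,0],[0,0,0.2]],
    [0,[0,0,0],[0,0,0.2]],
    [0,[0,0,0],[0,0,0.2]],
    [0,[0,0,0],[0,0,0.2]],
    [0,[0,0,0],[0,0,0.2]],
    [0,[0,0,0],[0,0,0.2]],
    [0,[0,0,0],[0,0,0.2]],
    [0,[0,0,0],[0,0,0.2]],
    [0,[0,0,0],[0,0,0.2]],
    [0,[0,0,0],[0,0,0.2]],
    [0,[0,0,0],[0,0,0.2]],
    [0,[0,0,0],[0,0,0.18]],
  ],
)

```text
t: 1.6
eef_pos: [0.1538, 0.6055, 0.2309]
ee_rot: [0.0, 0.873, 0.488, -0.0]
contact_force: [-0.5, 0.5, 0.1]
width: 0.0854
grip_force: 0.0
```

Request:
arm_command(
  rows=[
    [0,[-0.52,0.76,0],[0,0,0]],
    [0,[-0.52,0.76,0],[0,0,0]],
    [0,[-0.52,0.76,0],[0,0,0]],
    [0,[-0.52,0.76,0],[0,0,0]],
    [0,[-0.52,0.76,0],[0,0,0]],
    [0,[-0.52,0.76,0],[0,0,0]],
    [0,[-0.52,0.76,0],[0,0,0]],
    [0,[-0.52,0.76,0],[0,0,0]],
    [0,[-0.52,0.76,0],[0,0,0]],
    [0,[-0.52,0.76,0],[0,0,0]],
    [0,[-0.52,0.76,0],[0,0,0]],
    [0,[-0.52,0.76,0],[0,0,0]],
    [0,[-0.52,0.76,0],[0,0,0]],
    [0,[-0.52,0.76,0],[0,0,0]],
    [0,[-0.52,0.76,0],[0,0,0]],
    [0,[-0.52,0.76,0],[0,0,0]],
    [0,[-0.52,0.76,0],[0,0,0]],
    [0,[-0.52,0.76,0],[0,0,0]],
    [0,[0,0,0],[0,0,0]],
  ],
)

```text
t: 3.98
eef_pos: [0.4953, -0.1522, 0.2309]
ee_rot: [0.0, 0.873, 0.489, -0.0]
contact_force: [-0.6, -0.4, -0.0]
width: 0.0854
grip_force: 0.0
```

```bash
cat >> h.py <<'E'
from scipy.spatial.transform import Rotation as Ro
def tool(target=None):
    s=arm.sense(); q=s['ee_rot']; R=Ro.from_quat(np.r_[q[1:],q[0]]).as_matrix()
    print('t',s['t'],'eef',s['eef_pos'].round(4),'yaw_y',np.degrees(np.arctan2(R[1,1],R[0,1])).round(2),'z',R[:,2].round(3),'F',s['contact_force'].round(2),'w',round(s['width'],4),'g',round(s['grip_force'],1))
    if target is not None: print('shift units',(R.T@(np.array(target)-s['eef_pos'])/.05).round(3))
    return s,R
E
python3 - <<'E'
from h import *
tool([.5285,-.2355,.153])
p,d,m=grab('wrist'); cv2.imwrite('pics/w1.png',p[...,::-1])
E
```

```text
t 3.975 eef [ 0.4953 -0.1522  0.2309] yaw_y -31.51 z [ 0. -0. -1.] F [-0.64 -0.43 -0.03] w 0.0854 g 0.0
shift units [-1.073  1.437  1.559]
```

View pics/w1.png

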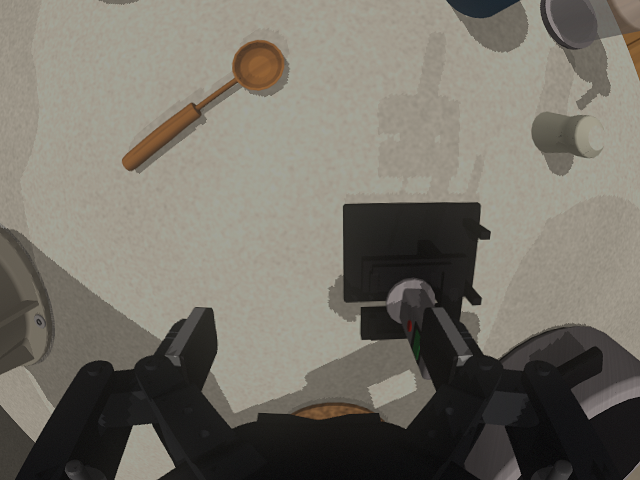

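The wrist view shows the handle at about (415,320) still ahead along tool x/y, with the fingers open above it. This matches the computed offset, so I'll move over it and then go down.

Request:
arm_command(
  rows=[
    [0,[-0.27,0.36,0],[0,0,0]],
    [0,[-0.27,0.36,0],[0,0,0]],
    [0,[-0.27,0.36,0],[0,0,0]],
    [0,[-0.26,0.36,0],[0,0,0]],
    [0,[0,0,0],[0,0,0]],
    [0,[0,0,0],[0,0,0]],
  ],
)

```text
t: 4.78
eef_pos: [0.5279, -0.2329, 0.231]
ee_rot: [-0.0, 0.872, 0.489, -0.0]
contact_force: [0.0, -0.2, -0.5]
width: 0.0858
grip_force: 0.0
```

```bash
python3 - <<'E'
from h import *
tool([.5285,-.2355,.153])
p,d,m=grab('wrist'); cv2.imwrite('pics/w2.png',p[...,::-1])
v,u=np.mgrid[:480,:640]; dx=u-m['cx'];dy=v-m['cy'];r=np.hypot(dx,dy);th=r/m['fx']
k=np.where(r>0,np.tan(th)/np.maximum(r,1e-9),0)*d
P=np.stack([dx*k,-dy*k,-d],-1); T=np.array(m['pose']); W=P@T[:3,:3].T+T[:3,3]
s=W[(d>0)&(th<1.4)]; s=s[np.hypot(s[:,0]-.5285,s[:,1]+.2355)<.03]
for lo,hi in((.117,.124),(.125,.192),(.193,.207)):
    q=s[(s[:,2]>lo)&(s[:,2]<hi)]
    if len(q)>5:
        rr=cv2.minAreaRect((q[:,:2]*1000).astype(np.float32)); print(lo,len(q),q.mean(0).round(4),np.round(rr[0],1),np.round(rr[1],1),round(rr[2],1))
E
```

```text
t 4.775 eef [ 0.5279 -0.2329  0.231 ] yaw_y -31.39 z [-0.001  0.001 -1.   ] F [ 0.03 -0.16 -0.54] w 0.0858 g 0.0
shift units [-0.038  0.039  1.56 ]
0.117 1475 [ 0.535  -0.2312  0.1206] [ 530.1 -234.4] [56.3 58.2] 61.7
0.125 1024 [ 0.5363 -0.224   0.1643] [ 529.2 -227.3] [28.6 14.8] 13.3
0.193 1762 [ 0.5311 -0.2333  0.1999] [ 530.3 -234.8] [28.2 18.1] 56.1
```

View pics/w2.png

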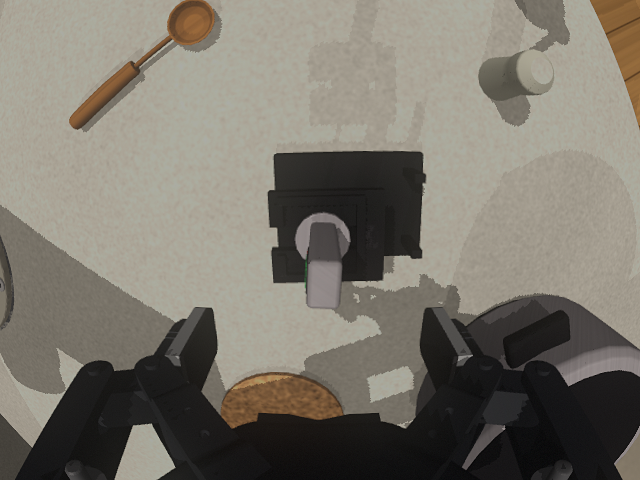

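The wrist view shows the handle centred between the fingers at about (323,265), with its top at (0.530,-0.235,0.200) and yaw near -34°. I'll trim the pose slightly, go down and close.

Request:
arm_command(
  rows=[
    [0,[-0.02,0.055,0],[0,0,0.045]],
    [0,[0,0,0.3],[0,0,0]],
    [0,[0,0,0.3],[0,0,0]],
    [0,[0,0,0.3],[0,0,0]],
    [0,[0,0,0.3],[0,0,0]],
    [0,[0,0,0.3],[0,0,0]],
    [0,[0,0,0.06],[0,0,0]],
    [0,[0,0,0],[0,0,0]],
    [0,[0,0,0],[0,0,0]],
  ],
)

```text
t: 5.95
eef_pos: [0.5304, -0.2354, 0.1539]
ee_rot: [0.0, 0.88, 0.474, 0.0]
contact_force: [0.6, -0.5, -0.2]
width: 0.0852
grip_force: 0.0
```

Request:
arm_command(
  rows=[
    [0.4,[0,0,0],[0,0,0]],
    [0.6,[0,0,0],[0,0,0]],
    [0.8,[0,0,0],[0,0,0]],
    [1,[0,0,0],[0,0,0]],
    [1,[0,0,0],[0,0,0]],
    [1,[0,0,0],[0,0,0]],
    [1,[0,0,0],[0,0,0]],
    [1,[0,0,0],[0,0,0]],
    [1,[0,0,0],[0,0,0]],
    [1,[0,0,0],[0,0,0]],
  ],
)

```text
t: 7.2
eef_pos: [0.53, -0.2353, 0.1534]
ee_rot: [0.0, 0.88, 0.474, 0.0]
contact_force: [-1.0, 0.7, 5.3]
width: 0.0178
grip_force: 59.0
```

```bash
python3 - <<'E'
from h import *
tool()
E
```

```text
t 7.2 eef [ 0.53   -0.2353  0.1534] yaw_y -33.38 z [ 0. -0. -1.] F [-0.98  0.74  5.28] w 0.0178 g 59.0
```

Gripped at a width of 17.8 mm. Next I'll lift straight up 0.13 m.

Request:
arm_command(
  rows=[
    [1,[0,0,-0.1],[0,0,0]],
    [1,[0,0,-0.2],[0,0,0]],
    [1,[0,0,-0.25],[0,0,0]],
    [1,[0,0,-0.25],[0,0,0]],
    [1,[0,0,-0.25],[0,0,0]],
    [1,[0,0,-0.25],[0,0,0]],
    [1,[0,0,-0.25],[0,0,0]],
    [1,[0,0,-0.25],[0,0,0]],
    [1,[0,0,-0.25],[0,0,0]],
    [1,[0,0,-0.25],[0,0,0]],
    [1,[0,0,-0.2],[0,0,0]],
    [1,[0,0,-0.1],[0,0,0]],
    [1,[0,0,0],[0,0,0]],
    [1,[0,0,0],[0,0,0]],
  ],
)

```text
t: 8.95
eef_pos: [0.5297, -0.2352, 0.2828]
ee_rot: [-0.0, 0.88, 0.474, -0.0]
contact_force: [-0.2, 0.1, -2.4]
width: 0.0174
grip_force: 58.5
```

```bash
python3 - <<'E'
from h import *
tool([.482,.2325,.2834])
p,d,m=grab('scene'); W=cloud(d,m)
s=W[(d>0)]; s=s[(np.hypot(s[:,0]-.53,s[:,1]+.235)<.026)]
for lo in np.arange(.135,.27,.01):
    q=s[(s[:,2]>lo)&(s[:,2]<lo+.01)]
    if len(q)>2: print(round(lo,3),len(q),q.mean(0).round(4))
cv2.imwrite('pics/s2.png',cv2.resize(p[100:300,100:340,::-1],(720,600)))
p,d,m=grab('wrist'); cv2.imwrite('pics/w3.png',p[...,::-1])
E
```

```text
t 8.95 eef [ 0.5297 -0.2352  0.2828] yaw_y -33.38 z [-0.001  0.    -1.   ] F [-0.21  0.11 -2.41] w 0.0174 g 58.5
shift units [ 7.285 -5.943 -0.009]
0.145 7 [ 0.5285 -0.2358  0.1497]
0.155 10 [ 0.5293 -0.2358  0.1598]
0.165 10 [ 0.5294 -0.2359  0.1685]
0.175 11 [ 0.5292 -0.2357  0.1793]
0.185 11 [ 0.5293 -0.2356  0.1893]
0.195 11 [ 0.5292 -0.2359  0.1989]
0.205 13 [ 0.5296 -0.2362  0.21  ]
0.215 10 [ 0.5292 -0.2358  0.2198]
0.235 4 [ 0.5444 -0.2306  0.2447]
0.245 222 [ 0.5366 -0.2349  0.2498]
0.255 72 [ 0.5357 -0.2344  0.2603]
0.265 71 [ 0.5366 -0.2317  0.2695]
```

View pics/s2.png

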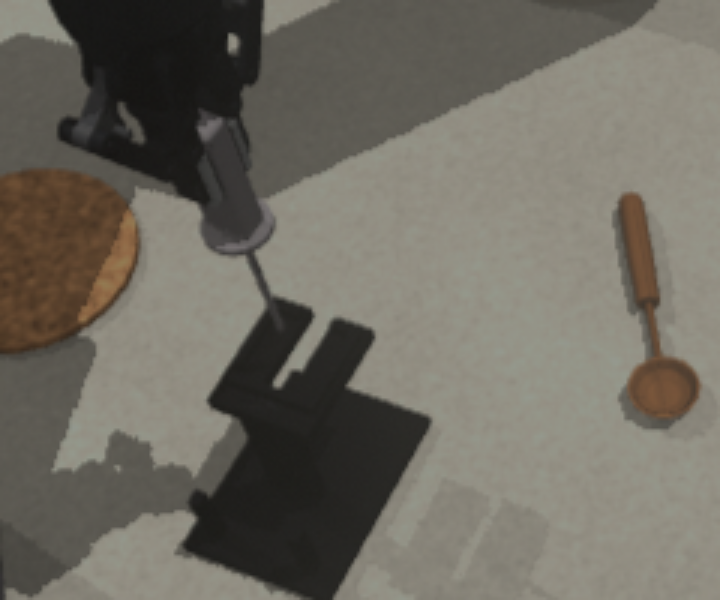

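The crop shows the thermometer upright in the gripper and the probe hanging clear above the fork, near crop pixel (265,290). The probe axis is at about (0.528,-0.236). Next I'll carry it over the bowl.

Request:
arm_command(
  rows=[
    [1,[0.2,-0.165,0],[0,0,0]],
    [1,[0.405,-0.33,0],[0,0,0]],
    [1,[0.405,-0.33,0],[0,0,0]],
    [1,[0.405,-0.33,0],[0,0,0]],
    [1,[0.405,-0.33,0],[0,0,0]],
    [1,[0.405,-0.33,0],[0,0,0]],
    [1,[0.405,-0.33,0],[0,0,0]],
    [1,[0.405,-0.33,0],[0,0,0]],
    [1,[0.405,-0.33,0],[0,0,0]],
    [1,[0.405,-0.33,0],[0,0,0]],
    [1,[0.405,-0.33,0],[0,0,0]],
    [1,[0.405,-0.33,0],[0,0,0]],
    [1,[0.405,-0.33,0],[0,0,0]],
    [1,[0.405,-0.33,0],[0,0,0]],
    [1,[0.405,-0.33,0],[0,0,0]],
    [1,[0.405,-0.33,0],[0,0,0]],
    [1,[0.405,-0.33,0],[0,0,0]],
    [1,[0.405,-0.33,0],[0,0,0]],
    [1,[0.2,-0.165,0],[0,0,0]],
    [1,[0,0,0],[0,0,0]],
  ],
)

```text
t: 11.55
eef_pos: [0.4819, 0.2329, 0.2831]
ee_rot: [0.0, 0.88, 0.475, -0.0]
contact_force: [-0.1, 0.5, -0.4]
width: 0.0169
grip_force: 58.5
```

```bash
python3 - <<'E'
from h import *
tool([.482,.2325,.165])
p,d,m=grab('scene'); W=cloud(d,m)
s=W[(d>0)]; s=s[(np.hypot(s[:,0]-.482,s[:,1]-.2325)<.02)]
for lo in np.arange(.135,.22,.02):
    q=s[(s[:,2]>lo)&(s[:,2]<lo+.02)]
    if len(q)>2: print(round(lo,3),len(q),q.mean(0).round(4))
E
```

```text
t 11.55 eef [0.4819 0.2329 0.2831] yaw_y -33.3 z [-0. -0. -1.] F [-0.07  0.5  -0.37] w 0.0169 g 58.5
shift units [-0.004  0.006  2.363]
0.135 6 [0.4805 0.2308 0.1518]
0.155 21 [0.4807 0.2305 0.1662]
0.175 20 [0.4813 0.2305 0.1859]
0.195 21 [0.4811 0.2305 0.2052]
0.215 16 [0.4815 0.2301 0.2218]
```

The tip is over the centre of the bowl mouth, so I'll dip, hold for more than 1 s and lift out.

Request:
arm_command(
  rows=[
    [1,[0,0,0.15],[0,0,0]],
    [1,[0,0,0.25],[0,0,0]],
    [1,[0,0,0.25],[0,0,0]],
    [1,[0,0,0.25],[0,0,0]],
    [1,[0,0,0.25],[0,0,0]],
    [1,[0,0,0.25],[0,0,0]],
    [1,[0,0,0.25],[0,0,0]],
    [1,[0,0,0.25],[0,0,0]],
    [1,[0,0,0.25],[0,0,0]],
    [1,[0,0,0.15],[0,0,0]],
    [1,[0,0,0.06],[0,0,0]],
  ],
)

```text
t: 12.98
eef_pos: [0.4822, 0.2323, 0.1648]
ee_rot: [-0.0, 0.88, 0.474, -0.0]
contact_force: [0.4, 0.1, -2.4]
width: 0.0175
grip_force: 58.5
```

Request:
arm_command(
  rows=[
    [1,[0,0,0],[0,0,0]],
    [1,[0,0,0],[0,0,0]],
    [1,[0,0,0],[0,0,0]],
    [1,[0,0,0],[0,0,0]],
    [1,[0,0,0],[0,0,0]],
    [1,[0,0,0],[0,0,0]],
    [1,[0,0,0],[0,0,0]],
    [1,[0,0,0],[0,0,0]],
    [1,[0,0,0],[0,0,0]],
    [1,[0,0,0],[0,0,0]],
  ],
)

```text
t: 14.22
eef_pos: [0.4824, 0.2323, 0.1653]
ee_rot: [-0.0, 0.88, 0.474, -0.0]
contact_force: [0.2, -0.2, -2.5]
width: 0.0172
grip_force: 58.5
```

```bash
python3 - <<'E'
from h import *
tool()
p,d,m=grab('scene'); cv2.imwrite('pics/dip.png',cv2.resize(p[90:250,350:540,::-1],(712,600)))
E
```

```text
t 14.225 eef [0.4824 0.2323 0.1653] yaw_y -33.38 z [-0.  0. -1.] F [ 0.16 -0.18 -2.5 ] w 0.0172 g 58.5
```

View pics/dip.png

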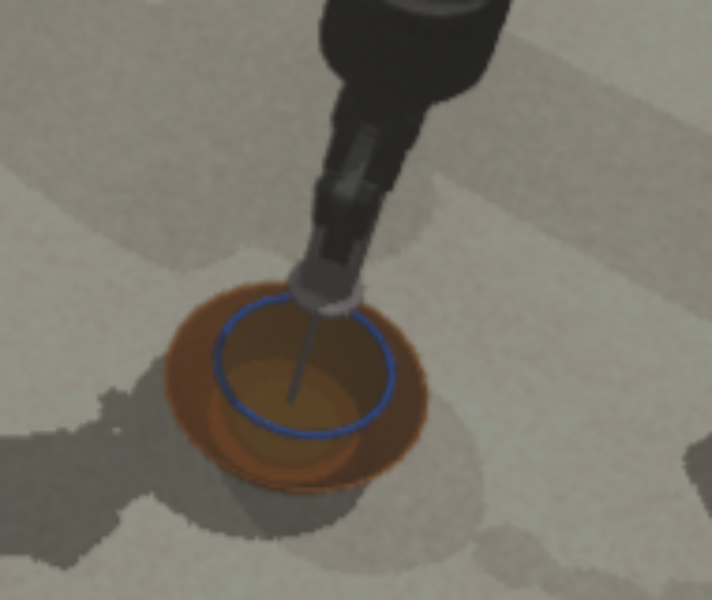

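The crop shows the probe inside the blue-rimmed bowl with its tip near crop pixel (290,400), deep and clear of the wall, and neither bowl disturbed. Next I'll lift out and measure the empty seat.

Request:
arm_command(
  rows=[
    [1,[0,0,-0.15],[0,0,0]],
    [1,[0,0,-0.25],[0,0,0]],
    [1,[0,0,-0.25],[0,0,0]],
    [1,[0,0,-0.25],[0,0,0]],
    [1,[0,0,-0.25],[0,0,0]],
    [1,[0,0,-0.25],[0,0,0]],
    [1,[0,0,-0.25],[0,0,0]],
    [1,[0,0,-0.25],[0,0,0]],
    [1,[0,0,-0.25],[0,0,0]],
    [1,[0,0,-0.15],[0,0,0]],
    [1,[0,0,-0.06],[0,0,0]],
    [1,[0,0,0],[0,0,0]],
  ],
)

```text
t: 15.78
eef_pos: [0.4823, 0.2323, 0.2832]
ee_rot: [-0.0, 0.88, 0.474, -0.0]
contact_force: [0.7, -0.1, -0.8]
width: 0.0176
grip_force: 58.5
```

```bash
python3 - <<'E'
from h import *
tool([.528,-.2353,.2831])
for n in('scene','top'):
    p,d,m=grab(n); W=cloud(d,m); s=W[d>0]; s=s[np.hypot(s[:,0]-.53,s[:,1]+.235)<.08]
    for nm,lo,hi in(('tines',.108,.125),('base',.006,.013)):
        q=s[(s[:,2]>lo)&(s[:,2]<hi)]
        r=cv2.minAreaRect((q[:,:2]*1000).astype(np.float32)); print(n,nm,len(q),np.round(r[0],1),np.round(r[1],1),round(r[2],1))
        if nm=='tines':
            a=np.radians(-30.3); R=np.array([[np.cos(a),np.sin(a)],[-np.sin(a),np.cos(a)]])
            l=(q[:,:2]-[.5275,-.235])@R.T
            print(' local min/max',np.percentile(l,[1,99],axis=0).round(4).tolist())
            for lx in np.arange(-.035,.02,.01):
                b=l[(abs(l[:,0]-lx)<.005)][:,1]; ng=b[b<0]; ps=b[b>0]; print('  slot',lx.round(3),ng.max().round(4),ps.min().round(4))
E
```

```text
t 15.775 eef [0.4823 0.2323 0.2832] yaw_y -33.38 z [-0. -0. -1.] F [ 0.66 -0.14 -0.77] w 0.0176 g 58.5
shift units [-7.306e+00  5.909e+00  2.000e-03]
scene tines 1348 [ 531.4 -237.4] [72.8 85.9] 59.7
 local min/max [[-0.0361, -0.034], [0.047, 0.0341]]
  slot -0.035 -0.0093 0.0088
  slot -0.025 -0.0095 0.0073
  slot -0.015 -0.0088 0.0061
  slot -0.005 -0.0095 0.0072
  slot 0.005 -0.0098 0.0074
  slot 0.015 -0.0095 0.0074
scene base 1862 [ 543.2 -244.5] [110.  126.7] 60.1
top tines 1705 [ 532.4 -237.2] [71.3 85. ] 59.7
 local min/max [[-0.0365, -0.0341], [0.0467, 0.0356]]
  slot -0.035 -0.0086 0.0094
  slot -0.025 -0.0085 0.009
  slot -0.015 -0.0082 0.0092
  slot -0.005 -0.0081 0.0099
  slot 0.005 -0.0081 0.0097
  slot 0.015 -0.0082 0.0097
top base 1761 [ 541.  -229.7] [130.3 139.6] 77.4
```

The seat is confirmed at (0.5275,-0.235), so I'll return along the reverse of the outbound path.

Request:
arm_command(
  rows=[
    [1,[-0.2,0.165,0],[0,0,0]],
    [1,[-0.405,0.33,0],[0,0,0]],
    [1,[-0.405,0.33,0],[0,0,0]],
    [1,[-0.405,0.33,0],[0,0,0]],
    [1,[-0.405,0.33,0],[0,0,0]],
    [1,[-0.405,0.33,0],[0,0,0]],
    [1,[-0.405,0.33,0],[0,0,0]],
    [1,[-0.405,0.33,0],[0,0,0]],
    [1,[-0.405,0.33,0],[0,0,0]],
    [1,[-0.405,0.33,0],[0,0,0]],
    [1,[-0.405,0.33,0],[0,0,0]],
    [1,[-0.405,0.33,0],[0,0,0]],
    [1,[-0.405,0.33,0],[0,0,0]],
    [1,[-0.405,0.33,0],[0,0,0]],
    [1,[-0.405,0.33,0],[0,0,0]],
    [1,[-0.405,0.33,0],[0,0,0]],
    [1,[-0.405,0.33,0],[0,0,0]],
    [1,[-0.405,0.33,0],[0,0,0]],
    [1,[-0.2,0.16,0],[0,0,0]],
    [1,[0,0,0],[0,0,0]],
  ],
)

```text
t: 18.38
eef_pos: [0.5294, -0.2357, 0.283]
ee_rot: [-0.0, 0.881, 0.474, -0.0]
contact_force: [0.2, 0.7, -2.4]
width: 0.0172
grip_force: 58.6
```

```bash
python3 - <<'E'
from h import *
tool([.5293,-.2348,.154])
p,d,m=grab('scene'); W=cloud(d,m); s=W[(d>0)]; s=s[(np.hypot(s[:,0]-.528,s[:,1]+.235)<.02)]
for lo in np.arange(.14,.22,.02):
    q=s[(s[:,2]>lo)&(s[:,2]<lo+.02)]
    if len(q)>2: print(round(lo,3),len(q),q.mean(0).round(4))
E
```

```text
t 18.375 eef [ 0.5294 -0.2357  0.283 ] yaw_y -33.46 z [-0.  0. -1.] F [ 0.24  0.73 -2.38] w 0.0172 g 58.6
shift units [ 0.015 -0.01   2.58 ]
0.14 11 [ 0.529  -0.2365  0.1544]
0.16 22 [ 0.5288 -0.2364  0.1709]
0.18 21 [ 0.5289 -0.2365  0.1914]
0.2 23 [ 0.529  -0.2365  0.2108]
```

Request:
arm_command(
  rows=[
    [1,[0.015,-0.01,0.1],[0,0,0]],
    [1,[0,0,0.25],[0,0,0]],
    [1,[0,0,0.25],[0,0,0]],
    [1,[0,0,0.25],[0,0,0]],
    [1,[0,0,0.25],[0,0,0]],
    [1,[0,0,0.25],[0,0,0]],
    [1,[0,0,0.25],[0,0,0]],
    [1,[0,0,0.25],[0,0,0]],
    [1,[0,0,0.25],[0,0,0]],
    [1,[0,0,0.2],[0,0,0]],
    [1,[0,0,0.1],[0,0,0]],
    [1,[0,0,0.06],[0,0,0]],
    [1,[0,0,0.06],[0,0,0]],
    [1,[0,0,0.03],[0,0,0]],
    [1,[0,0,0],[0,0,0]],
    [1,[0,0,0],[0,0,0]],
  ],
)

```text
t: 20.42
eef_pos: [0.5299, -0.2342, 0.156]
ee_rot: [0.0, 0.88, 0.474, 0.0]
contact_force: [-0.8, 0.2, -1.1]
width: 0.0173
grip_force: 58.6
```

Request:
arm_command(
  rows=[
    [1,[0,0,0.02],[0,0,0]],
    [1,[0,0,0.02],[0,0,0]],
    [1,[0,0,0],[0,0,0]],
  ],
)

```text
t: 20.8
eef_pos: [0.5297, -0.2342, 0.1536]
ee_rot: [-0.0, 0.88, 0.474, -0.0]
contact_force: [-0.0, -0.5, -1.4]
width: 0.0171
grip_force: 58.6
```

```bash
python3 - <<'E'
from h import *
tool()
p,d,m=grab('scene'); W=cloud(d,m); s=W[d>0]; s=s[(np.hypot(s[:,0]-.5275,s[:,1]+.235)<.03)&(s[:,2]>.1)&(s[:,2]<.135)]
print(np.histogram(s[:,2],np.arange(.1,.136,.003)))
cv2.imwrite('pics/s3.png',cv2.resize(p[160:300,140:280,::-1],(600,600)))
E
```

```text
t 20.8 eef [ 0.5297 -0.2342  0.1536] yaw_y -33.38 z [-0.  0. -1.] F [-0.   -0.54 -1.42] w 0.0171 g 58.6
(array([  0,   1,   2,   1,  61, 106, 133,  81,  16,  14,  17,   9]), array([0.1  , 0.103, 0.106, 0.109, 0.112, 0.115, 0.118, 0.121, 0.124,
       0.127, 0.13 , 0.133, 0.136]))
```

View pics/s3.png

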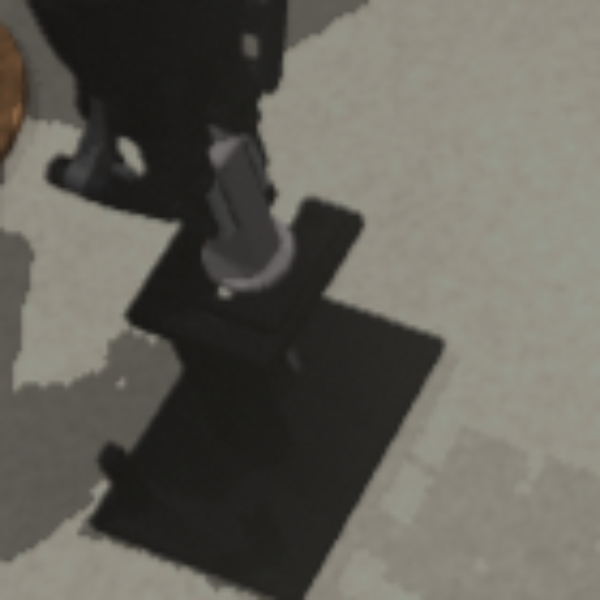

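The crop shows the guard inside the pocket at about (250,260), practically down. I'll go down one more millimetre and then open.

Request:
arm_command(
  rows=[
    [1,[0,0,0.01],[0,0,0]],
    [1,[0,0,0.01],[0,0,0]],
    [1,[0,0,0],[0,0,0]],
  ],
)

```text
t: 21.22
eef_pos: [0.5298, -0.2342, 0.1534]
ee_rot: [0.0, 0.88, 0.474, 0.0]
contact_force: [-2.7, 0.4, 6.3]
width: 0.0176
grip_force: 59.6
```

Request:
arm_command(
  rows=[
    [0.7,[0,0,0],[0,0,0]],
    [0.6,[0,0,0],[0,0,0]],
    [0.4,[0,0,0],[0,0,0]],
    [0.2,[0,0,0],[0,0,0]],
    [0,[0,0,0],[0,0,0]],
    [0,[0,0,0],[0,0,0]],
    [0,[0,0,0],[0,0,0]],
    [0,[0,0,0],[0,0,0]],
    [0,[0,0,0],[0,0,0]],
    [0,[0,0,0],[0,0,0]],
  ],
)

```text
t: 22.48
eef_pos: [0.5297, -0.2342, 0.1528]
ee_rot: [-0.0, 0.88, 0.474, -0.0]
contact_force: [-0.2, 0.1, -0.0]
width: 0.0853
grip_force: 0.0
```

Contact was felt at about 6 N, so the guard is seated and released. I'll retreat straight up and check.

Request:
arm_command(
  rows=[
    [0,[0,0,-0.15],[0,0,0]],
    [0,[0,0,-0.3],[0,0,0]],
    [0,[0,0,-0.4],[0,0,0]],
    [0,[0,0,-0.4],[0,0,0]],
    [0,[0,0,-0.4],[0,0,0]],
    [0,[0,0,-0.4],[0,0,0]],
    [0,[0,0,-0.4],[0,0,0]],
    [0,[0,0,-0.4],[0,0,0]],
    [0,[-0.6,0,0],[0,0,0]],
    [0,[-0.6,0,0],[0,0,0]],
    [0,[-0.6,0,0],[0,0,0]],
    [0,[-0.6,0,0],[0,0,0]],
    [0,[0,0,0],[0,0,0]],
    [0,[0,0,0],[0,0,0]],
  ],
)

```text
t: 24.22
eef_pos: [0.464, -0.3341, 0.296]
ee_rot: [0.0, 0.88, 0.474, 0.0]
contact_force: [-0.4, 0.1, -0.0]
width: 0.0854
grip_force: 0.0
```

```bash
python3 - <<'E'
from h import *
tool()
for n in('scene','top'):
    p,d,m=grab(n); W=cloud(d,m); z=np.load(n+'.npz')
    s=W[d>0]; s=s[np.hypot(s[:,0]-.5275,s[:,1]+.235)<.035]
    q=s[(s[:,2]>.193)&(s[:,2]<.207)]
    if len(q)>5: r=cv2.minAreaRect((q[:,:2]*1000).astype(np.float32)); print(n,'htop',len(q),q[:,2].mean(),np.round(r[0],1),np.round(r[1],1),round(r[2],1))
    pi=p.astype(int); s=W[(pi[...,2]>pi[...,0]+25)&(pi[...,2]>60)&(abs(W[...,2]-.065)<.012)&(np.hypot(W[...,0]-.482,W[...,1]-.232)<.07)]
    k=np.linalg.lstsq(np.c_[s[:,:2],np.ones(len(s))],(s[:,:2]**2).sum(1),rcond=None)[0]; print('rim',len(s),(k[:2]/2).round(4))
    if n=='scene': cv2.imwrite('pics/s4.png',cv2.convertScaleAbs(p[...,::-1],alpha=1.5))
E
```

```text
t 24.225 eef [ 0.464  -0.3341  0.296 ] yaw_y -33.4 z [ 0.001 -0.    -1.   ] F [-0.36  0.13 -0.01] w 0.0854 g 0.0
scene htop 166 0.19913764703940712 [ 528.9 -235.3] [27.8 18.5] 60.4
rim 226 [0.4817 0.2319]
top htop 224 0.20001387165725978 [ 529.4 -234.3] [28.3 18.1] 57.6
rim 316 [0.4817 0.2332]
```

View pics/s4.png

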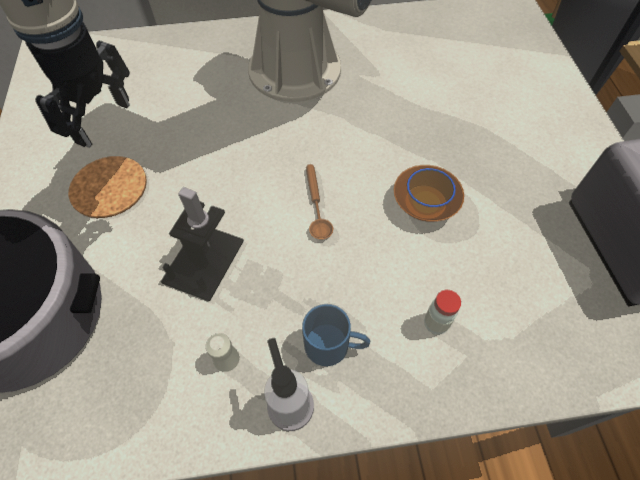

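The thermometer hangs upright at (193,207) as it did at the start, with its handle top at z 0.200. The bowl rim hasn't moved, everything else is in place, and the arm is clear.

```bash
python3 -c "
from bench import arm
print(arm.sign_off())"
```

```text
the job is handed in; nothing more can be done
None
```

The thermometer was dipped in the upper bowl for over a second, hung back upright in the lid rest's fork and released, with the bowls and bystanders undisturbed; the job is handed in, but no verdict was returned.

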